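# Match the outer level ring of the right microphone channel to the left one

## Task

On the small desk mixer, each of the two dials is a wide outer ring (level) with a small bar knob on top of it (tone). Turn the outer ring of the right-hand dial (seen from the mixer's front; the one nearer the monitor) until its white line points to the same place on its scale as the left-hand ring's line does on its own. Leave both bar knobs and the left ring as they are, and the eraser beside the mixer where it lies.

Things in the scene. Friction and masses are not known exactly. Their poses are not given: they have to be found in the camera images.
- mixer: Fixed desk mixer, 130 mm deep (x), 240 wide (y), dark case, grey sloping panel; faces the robot. Origin: centre of its underside; +x to its back (high edge), +y to its left as seen from the front. The panel's upward normal is (-0.140, 0, 0.990) in the mixer's frame; panel 48 mm above the desk at the middle, 39 at the front, 57 at the back. Two dials 116 mm apart are all that stands up from it.
- right_dial (a point): Fixed point on the panel on the right (-y) dial's axis, which is the panel's normal; orientation as the mixer's. Along the axis from here: the ring, a knurled black cylinder 60 mm in diameter, fills 2 to 30 mm (grip it across, on this side wall); the grey bar knob on top fills 30.5 to 50.5 mm and reaches at most 18 mm from the axis.
- left_dial (a point): The same point of the left-hand dial (mixer's +y side), which has the same sizes.
- right_ring (a joint): Angle of the right outer ring, rad, clockwise positive seen from above; at 0 its white line points to the mixer's back (+x). Turns from -2.4 to 2.4 about the dial's axis against about 0.05 N m of friction, independently of the bar knob, and stays where it is left. Needs 0.45 to 1.95 rad clockwise.
- left_ring (a joint): Angle of the left outer ring in the same sense: the setting to be matched. To be left alone.
- right_inner (a joint): Angle of the right bar knob, same sense (0: its longer end, the nose, points to the mixer's back); turns very easily (0.02 N m). To be left alone.
- left_inner (a joint): Angle of the left bar knob, likewise. To be left alone.
- right_ring_mark (a point): Outer end of the white line on the right ring's top edge, 30 mm from the axis, 30 mm above the panel; turns with the ring. Its x axis points along the line, outward; its z axis is the dial's axis, upward.
- left_ring_mark (a point): The same point on the left ring.
- right_inner_tip (a point): Tip of the right bar knob's nose, 18 mm from the axis, 48 mm above the panel; turns with the knob.
- left_inner_tip (a point): The same point on the left bar knob.
- eraser: Loose eraser, 20x43x12 mm, lying on the desk to the right of the mixer; origin at its underside. Bystander.
- monitor_a: Fixed monitor to the right of the mixer, seen edge-on from the robot: its 500 mm wide screen runs nearly along world x, faces left (+y) and tops out 360 mm above the desk; foot 190x255 mm, origin at the foot's underside. A second such monitor (370 mm high) stands beyond it on the right-hand desk, near (0.66, -0.47): an arm that starts on that side must cross above both.

How it is judged (in metres and radians):
At the end, for the whole second after the job is handed in: The right ring's line shows the same angle as the left ring's within 0.14 rad (8 degrees, under a third of a scale division); the left ring's mark is within 4 mm (8 degrees) and the noses of both bar knobs within 3.5 mm (11 degrees) of where they started; the eraser is within 30 mm of its place (angle between the x axis of right_ring_mark and the x axis of left_ring_mark, either way round below 0.14 rad and value of joint right_ring between -0.2 and 1.2 rad and distance of each of right_inner_tip, left_inner_tip from where it was at the start of the episode below 0.0035 m and distance of left_ring_mark from where it was at the start of the episode below 0.004 m and distance of eraser from where it was at the start of the episode below 0.03 m); the robot touches nothing.
It fails at once if a bar knob is turned (distance of any of right_inner_tip, left_inner_tip from where it was at the start of the episode above 0.0035 m).
It fails at once if the left ring is turned (distance of left_ring_mark from where it was at the start of the episode above 0.004 m).
It fails at once if the eraser is shoved away (over 30 mm) (distance of eraser from where it was at the start of the episode above 0.03 m).
It also fails if it takes over 48 s, if anything falls off the work surface, if the arm or the gripper's body presses on something with over 40 N, if the wrist force passes 120 N, or if a joint passes its speed limit or range.

## Robot

A 7-joint arm with a two-finger parallel gripper is mounted at the origin on the work surface; the furniture and walls round the work are solid. World frame = base frame: x ahead of the robot, y to its left, z up, the work surface at z = 0. Lengths are in m, angles in degrees, forces in N, time in s.
With the tool pointing down it reaches from about 0.425 to 0.875 m from the base axis. Payload 4.7 kg.
Tool frame: the origin (TCP) lies at the very end of the fingers, on their centre line; the grasp point (between the pads) lies 19 mm behind it; z points along the fingers, y is the line along which they close (so a half turn about z gives the same grasp; the last joint's range is limited). The gripper opens to 87 mm and grips with 3 to 60 N. Pads are 19 mm wide; open, the fingers measure 117 mm over their backs; the gripper's body (75 mm by 190 mm) begins 51 mm behind the grasp point.
Start: joints at [67.557, 18.392, -4.016, 83.108, 1.295, 78.541, -3.26], TCP at [0.257, -0.597, 0.223] pointing down, gripper open.
Joint ranges: [-163.93, 163.93], [-17.29, 119.83], [-79.2, 71.16], [3.27, 140.29], [-89.18, 269.18], [5.43, 117.66], [-154.24, 154.24]. Speed limits (degrees/s): [147.25, 147.25, 180, 180, 180, 180, 180].

## Interface

Orientations are given as [roll, pitch, yaw] about the fixed x, y, z axes, in that order (R = Rz(yaw) Ry(pitch) Rx(roll)).
In Python, from cell import get_obs, read_camera, sign_off, silhouettes gives the robot as it stands.
- The arm moves only by the tool play_rows, never from a script. Its argument "steps" is a list that holds one entry, the list of rows, each a list of 7 numbers: the shift along the tool's x, y, z in m, then the turn, a rotation vector about the tool's x, y, z in rad, then the finger opening in m, from 0 to 0.087. A call has 1 to 12 rows; each row shifts and turns the commanded pose from where the row before left it, along the tool's axes as they then stand; what a row does not reach is not made up. A row lasts 1/10 s, in which the tool goes at most 50 mm and 8.59 degrees, less where a joint would pass 70% of its speed; a pose out of reach is approached as far as the arm can. A call is refused whole if a number of a shift passes 0.05 or a number of a turn 0.15, either way. A call with a gripper value outside its range is refused whole. The fingers move at their own pace and stop on an object; "force" is the grip in N (left out, the last holds). Time passes only in rows, so rows that do not move let the fingers close. It gives the time, the measured TCP pose, the force, the opening and the grip force at its end, in the units of the state.
- get_obs(): the state, without advancing time (a new reading comes with each control period).
- read_camera(name): name is "side" or "top" or "wrist"; returns a dict with "frame" (420x560x3 uint8, red, green, blue), "intrinsics" (3x3 intrinsics, pixels), "view" (4x4, takes a point from world to camera coordinates). Camera axes: x right, y up, looking along -z (the intrinsics and any distortion apply to the point x, -y, -z); pixel columns grow to the right and rows downward; lengths in m; the calibration is good to about 2 mm. A picture is of the moment at which its call begins. There is no depth.
- sign_off(): hands the job in; it is judged then, once.
Trained networks look in the newest picture that a camera, given by its name, has taken for a name from the list of things; names that differ only in an ending like _2 or _b are one class to them, and where a whole thing is asked for, a point or a joint stands for the part that bears it (a point fixed in the world has none). Each returns a list of dicts, best first, with "p" (0 to 1); they miss things now and then, are a little off and sometimes report something else, mostly with a low value. They report only what shows in the picture. A call takes as long as a camera call.
- silhouettes(camera, name): "pixels" (420x560 bool, what is visible of it) and "extent" ([left, top, right, bottom] in pixels, round what is visible of it).
The state is a dict: "time_s": time; "qpos": joint angles; "joint_velocities": joint speeds; "effort": joint torques, N m; "tool_pos": TCP position; "tool_rot": TCP orientation; "force": force on the tool from outside, world axes, zero at the start; "wrist_torque": the same for the moment, N m; "grip_width": finger opening in m; "grasp_force": force on a finger pad.
Only numpy, scipy, OpenCV 4.12 (cv2) and the standard library are available. Lean on these libraries where they do the work, as an engineer would, in place of code of your own. Each camera call takes 0.05 s, during which the arm holds its last target. There are 200 camera calls.

## Working session

There is one attempt and no reset: what is moved stays moved. The work goes in short steps, Python scripts to look and compute and a tool call to move; the robot and the scene stay as the last step left them, time stands still between calls to the robot, and variables do not carry over. Pictures are saved under pics/ and viewed, at most 10 in all, crops included, and the job is handed in when it is done.

Besides the shell and the picture viewer there is one more tool, called after "Request:" as name(argument=value, ...) on one line, values as JSON. play_rows: Moves the arm, as the interface text tells. Its arguments: {"type":"object","properties":{"steps":{"type":"array","items":{"type":"array","items":{"type":"array","items":{"type":"number"}}}},"force":{"type":"number"}},"required":["steps"]}

```bash
ls; mkdir -p pics; python3 - <<'E'
from cell import *
import cv2,numpy as np
o=get_obs();print(o)
ims=[]
for n in ["side","top","wrist"]:
    c=read_camera(n);cv2.imwrite(f"pics/{n}0.png",c["frame"][:,:,::-1]);np.savez(f"pics/{n}0.npz",**c)
    print(n,c["intrinsics"].tolist(),np.round(c["view"],4).tolist())
    for t in ["mixer","right_ring","right_inner","eraser","monitor_a"]:
        for d in silhouettes(n,t): print(n,t,round(d["p"],2),d["extent"])
E
```

```text
pics
{'time_s': 0.0, 'qpos': array([67.55620614, 18.43897796, -4.01551372, 83.17345663,  1.29563022,
       78.53873333, -3.25947481]), 'joint_velocities': array([-0.05562651,  0.0938607 ,  0.02182379, -0.04416444,  0.02674729,
       -0.01270913,  0.05891358]), 'effort': array([ 3.75705467e-04, -4.91286564e+01, -4.03775750e-01, -3.12527704e+01,
       -6.40020682e-02,  4.36745526e-02,  1.59445899e-04]), 'tool_pos': array([ 0.2563421 , -0.59674198,  0.22147508]), 'tool_rot': array([-1.79894105e+02,  6.19308428e-03,  2.32541513e+01]), 'force': array([-0.10298609, -0.24252035,  1.32666074]), 'wrist_torque': array([-0.0047156 ,  0.0483345 , -0.00195945]), 'grasp_force': 0.0, 'grip_width': 0.08692607282444678}
side [[420.41837841625187, 0.0, 279.27729409130615], [0.0, 420.41837841625187, 199.67054125029082], [0.0, 0.0, 1.0]] [[-0.9938, -0.1095, -0.0193, 0.572], [0.0223, -0.3656, 0.9305, -0.044], [-0.1089, 0.9243, 0.3658, -0.9703], [0.0, 0.0, 0.0, 1.0]]
side mixer 0.55 [178.9, 213.1, 283.3, 319.2]
side right_ring 0.8 [226.9, 222.1, 258.6, 251.0]
side right_ring 0.67 [218.4, 246.0, 240.0, 262.6]
side right_inner 0.56 [236.2, 213.1, 251.7, 230.2]
top [[546.445194344824, 0.0, 278.14103516227686], [0.0, 546.445194344824, 222.34835577066676], [0.0, 0.0, 1.0]] [[0.0094, -0.9998, -0.0178, 0.1646], [0.9906, 0.0069, 0.1366, -0.5614], [-0.1365, -0.0189, 0.9905, -0.9789], [0.0, 0.0, 0.0, 1.0]]
top mixer 0.79 [142.6, 162.2, 273.0, 239.5]
top right_ring 0.66 [217.0, 172.8, 254.3, 207.3]
top right_inner 0.72 [225.9, 181.8, 243.3, 196.9]
top eraser 0.5 [278.8, 197.5, 301.0, 217.2]
top eraser 0.38 [161.9, 180.3, 177.2, 199.0]
wrist [[297.7763245447624, 0.0, 276.1329176782797], [0.0, 297.7763245447624, 210.3853392724873], [0.0, 0.0, 1.0]] [[0.3952, -0.9186, 0.001, -0.6505], [0.8784, 0.3776, -0.2929, 0.0373], [0.2686, 0.1167, 0.9561, -0.3911], [0.0, 0.0, 0.0, 1.0]]
```

```bash
python3 -c "
import cv2,numpy as np
a=cv2.imread('pics/side0.png');b=cv2.imread('pics/top0.png')
cv2.imwrite('pics/both.png',cv2.resize(np.vstack([a,b]),(400,600)) if 0 else cv2.resize(np.hstack([a,b]),(800,300)))"
```

```text
(no output)
```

View pics/top0.png

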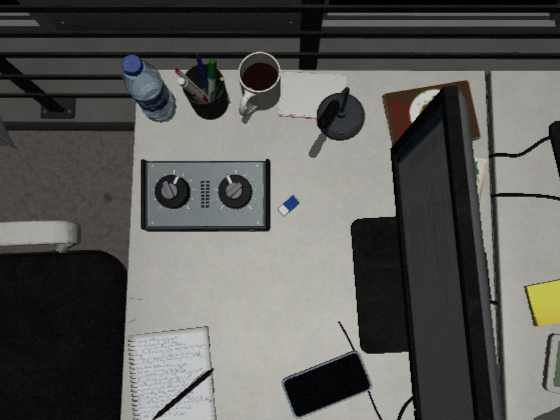

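View pics/side0.png

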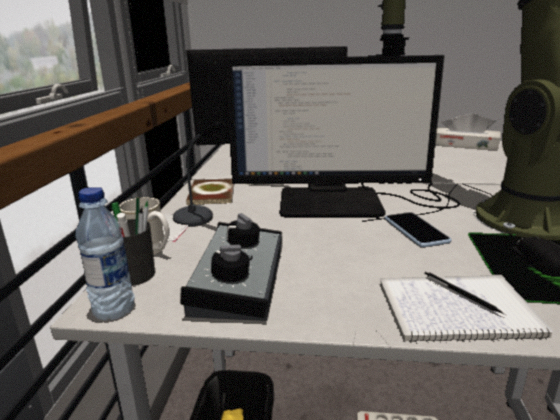

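```bash
cat > h.py <<'E'
import cv2,numpy as np
from scipy.spatial.transform import Rotation as R
def ray(c,u,v):
    K,V=c["intrinsics"],c["view"]; d=np.linalg.inv(K)@[u,v,1]; d=np.array([d[0],-d[1],-d[2]])
    Rm=V[:3,:3]; return -Rm.T@V[:3,3], Rm.T@d
def atz(c,u,v,z):
    o,d=ray(c,u,v); return o+d*(z-o[2])/d[2]
def proj(c,P):
    p=np.c_[np.atleast_2d(P),np.ones(len(np.atleast_2d(P)))]@c["view"].T
    q=np.c_[p[:,0],-p[:,1],-p[:,2]]@c["intrinsics"].T; return q[:,:2]/q[:,2:]
E
python3 - <<'E'
from h import *
c=np.load("pics/top0.npz");f=c["frame"][:,:,::-1]
for n,u,v,z in [("R",235.3,191,.075),("L",172,191,.075),("fl",147,230,.039),("fr",270,229,.039),("bl",146,161,.057),("br",269.5,160,.057),("er",289,206,.01),("mon1",393,148,.36),("mon1b",455,90,.36),("mon1c",495,420,.36),("foot",352,218,0)]: print(n,atz(c,u,v,z).round(4))
s=np.load("pics/side0.npz");print("sidecam",ray(s,0,0)[0], "top",ray(c,0,0)[0])
a=cv2.resize(f[155:240,135:310],(0,0),fx=4.5,fy=4.5,interpolation=cv2.INTER_CUBIC)
cv2.imwrite("pics/crop1.png",a);print(a.shape)
E
```

```text
R [0.6122 0.2469 0.075 ]
L [0.6115 0.3623 0.075 ]
fl [0.544  0.4145 0.039 ]
fr [0.5475 0.1843 0.039 ]
bl [0.6718 0.4171 0.057 ]
br [0.6748 0.1861 0.057 ]
er [0.5961 0.1491 0.01  ]
mon1 [0.614  0.0155 0.36  ]
mon1b [ 0.6925 -0.0669  0.36  ]
mon1c [ 0.2774 -0.1005  0.36  ]
foot [0.575 0.027 0.   ]
sidecam [0.46373332 0.9434326  0.40685507] top [0.42096078 0.14989325 1.04917972]
(382, 788, 3)
```

View pics/crop1.png

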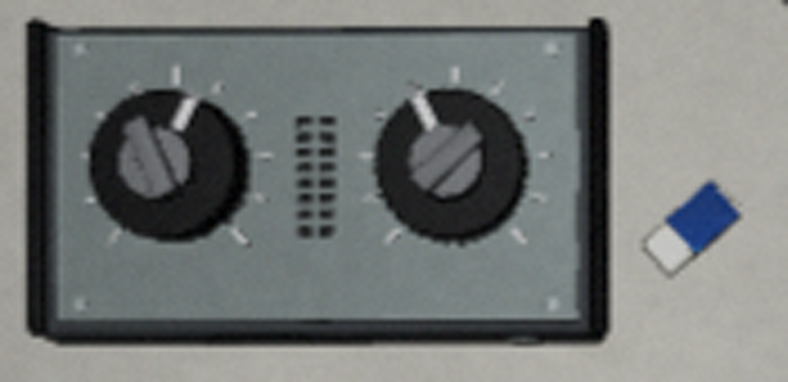

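The right ring line sits about 25° counter-clockwise of 12 o'clock and the left one about 25° clockwise, at crop px (424,111) and (187,111). The eraser is at (690,228). I'll raise the tool first, then cross above both monitors.

Request:
play_rows(steps=[[[0, 0, -0.05, 0, 0, 0, 0.087], [0, 0, -0.05, 0, 0, 0, 0.087], [0, 0, -0.05, 0, 0, 0, 0.087], [0, 0, -0.05, 0, 0, 0, 0.087], [0, 0, -0.05, 0, 0, 0, 0.087], [0, 0, 0, 0, 0, -0.145, 0.087], [0, 0, 0, 0, 0, -0.145, 0.087], [0, 0, 0, 0, 0, -0.145, 0.087], [0, 0, 0, 0, 0, -0.145, 0.087], [0, 0, 0, 0, 0, -0.145, 0.087], [0, 0, 0, 0, 0, -0.145, 0.087], [0, 0, 0, 0, 0, -0.145, 0.087]]])

```text
time_s: 2.1
tool_pos: [0.2566, -0.5972, 0.4726]
tool_rot: [-180.0, 0.0, 81.7]
force: [0.0, -0.2, -0.7]
grip_width: 0.0872
grasp_force: 0.0
```

Request:
play_rows(steps=[[[0.036, 0.0195, 0, 0, 0, 0, 0.087], [0.036, 0.0195, 0, 0, 0, 0, 0.087], [0.036, 0.0195, 0, 0, 0, 0, 0.087], [0.036, 0.0195, 0, 0, 0, 0, 0.087], [0.036, 0.0195, 0, 0, 0, 0, 0.087], [0.036, 0.0195, 0, 0, 0, 0, 0.087], [0.036, 0.0195, 0, 0, 0, 0, 0.087], [0.036, 0.0195, 0, 0, 0, 0, 0.087], [0.036, 0.0195, 0, 0, 0, 0, 0.087], [0.036, 0.0195, 0, 0, 0, 0, 0.087], [0.036, 0.0195, 0, 0, 0, 0, 0.087], [0.036, 0.0195, 0, 0, 0, 0, 0.087]]])

```text
time_s: 3.3
tool_pos: [0.5532, -0.2037, 0.4729]
tool_rot: [180.0, 0.0, 81.4]
force: [-0.1, -0.3, 0.7]
grip_width: 0.0869
grasp_force: 0.0
```

Request:
play_rows(steps=[[[0.041, -0.0015, 0, 0, 0, 0, 0.087], [0.041, -0.0015, 0, 0, 0, 0, 0.087], [0.041, -0.0015, 0, 0, 0, 0, 0.087], [0.041, -0.0015, 0, 0, 0, 0, 0.087], [0.041, -0.0015, 0, 0, 0, 0, 0.087], [0.041, -0.0015, 0, 0, 0, 0, 0.087], [0.041, -0.0015, 0, 0, 0, 0, 0.087], [0.041, -0.0015, 0, 0, 0, 0, 0.087], [0.041, -0.0015, 0, 0, 0, 0, 0.087], [0.041, -0.0015, 0, 0, 0, 0, 0.087], [0.041, -0.0015, 0, 0, 0, 0, 0.087]]])

```text
time_s: 4.4
tool_pos: [0.6037, 0.2447, 0.4727]
tool_rot: [180.0, 0.0, 81.4]
force: [0.8, -0.4, 0.0]
grip_width: 0.0871
grasp_force: 0.0
```

Request:
play_rows(steps=[[[0, 0, 0.045, 0, 0, 0, 0.087], [0, 0, 0.045, 0, 0, 0, 0.087], [0, 0, 0.045, 0, 0, 0, 0.087], [0, 0, 0.045, 0, 0, 0, 0.087], [0, 0, 0, -0.139, 0.021, 0, 0.087], [0, 0, 0, 0, 0, 0, 0.087], [0, 0, 0, 0, 0, 0, 0.087]]])

```text
time_s: 5.1
tool_pos: [0.6032, 0.2436, 0.2935]
tool_rot: [172.0, -1.2, 81.5]
force: [-0.0, -0.2, 1.3]
grip_width: 0.0871
grasp_force: 0.0
```

```bash
python3 - <<'E'
from h import *
from cell import *
o=get_obs();print(o["tool_pos"],o["tool_rot"],o["qpos"].round(1))
for n in ["wrist","top"]:
    c=read_camera(n);np.savez(f"pics/{n}1.npz",**c);cv2.imwrite(f"pics/{n}1.png",c["frame"][:,:,::-1])
    for t in ["right_ring","right_inner"]:
        for d in silhouettes(n,t): print(n,t,round(d["p"],2),d["extent"])
E
```

```text
[0.60319918 0.24356875 0.29354427] [171.98354383  -1.17685561  81.52423533] [  7.5  15.3 -41.5  83.   14.7  78.8 -43. ]
wrist right_ring 0.61 [235.8, 155.6, 286.7, 204.5]
wrist right_inner 0.86 [249.1, 171.9, 275.3, 196.0]
```

View pics/wrist1.png

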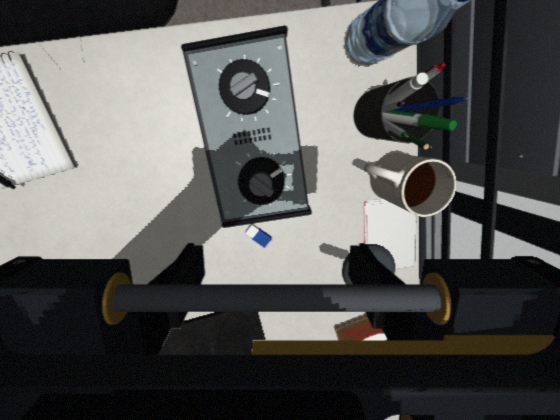

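```bash
cat >> h.py <<'E'
from scipy.optimize import minimize
T=.1405
def frame(yaw): return R.from_euler('z',yaw).as_matrix()@R.from_euler('y',-T).as_matrix() # cols: along-slope x, y, normal
def circ(D,yaw,r,h,a): # a clockwise from +x
    F=frame(yaw); return D+F[:,2]*h+r*(np.cos(a)[:,None]*F[:,0]-np.sin(a)[:,None]*F[:,1])
def samp(g,p): return cv2.remap(g,p[:,0].astype(np.float32)[:,None],p[:,1].astype(np.float32)[:,None],cv2.INTER_LINEAR)[:,0]
A=np.linspace(-np.pi,np.pi,361)
def hull(c,D,yaw,r,s):
    q=np.vstack([circ(D,yaw,r,2e-3,A[::6]),circ(D,yaw,r,30e-3,A[::6])])
    h=cv2.convexHull(proj(c,q).astype(np.float32))[:,0]
    m=h.mean(0); 
    # resample uniformly
    L=np.r_[0,np.cumsum(np.linalg.norm(np.diff(np.r_[h,h[:1]],axis=0),axis=1))]; t=np.linspace(0,L[-1],200)
    hh=np.r_[h,h[:1]]; return np.c_[np.interp(t,L,hh[:,0]),np.interp(t,L,hh[:,1])]
def fit(c,p0,both=True):
    g=cv2.GaussianBlur(c["frame"].max(2).astype(np.float32),(0,0),.8)
    def D(p): 
        Rz=R.from_euler('z',p[2]).as_matrix(); d=np.array([p[0],p[1],.048]); return [d,d+Rz@[0,.116,0]][:2 if both else 1]
    def cost(p):
        s=0
        for d in D(p): s+=np.clip(samp(g,hull(c,d,p[2],.0275,0)),0,120).mean()-np.clip(samp(g,hull(c,d,p[2],.0325,0)),0,120).mean()
        return s
    sx=np.array([p0]+[np.add(p0,e) for e in [(.006,0,0),(0,.006,0),(0,0,.04)]])
    r=minimize(cost,p0,method='Nelder-Mead',options=dict(initial_simplex=sx,xatol=1e-5))
    out=[]
    for d in D(r.x):
        v=sum(samp(c["frame"].max(2).astype(np.float32),proj(c,circ(d,r.x[2],q,30e-3,A))) for q in (.021,.023,.025,.027))
        k=v.argmax(); w=np.where(np.abs(np.angle(np.exp(1j*(A-A[k]))))<.35,np.clip(v-v.min()-.4*(v.max()-v.min()),0,None),0)
        out.append(A[k]+(w*np.angle(np.exp(1j*(A-A[k])))).sum()/w.sum())
    return r.x,r.fun,np.degrees(out)
E
python3 - <<'E'
from h import *
for n in ["top0","wrist1","side0"]:
    c=dict(np.load(f"pics/{n}.npz")); 
    for p0 in [(.612,.247,.01),(.609,.244,0.)]:
        x,f,a=fit(c,p0); print(n,x.round(4),round(f,1),"R,L deg",a.round(1))
o=R.from_euler('xyz',[171.98,-1.18,81.52],degrees=True).as_matrix();print("toolz",o[:,2])
# overlay check
c=dict(np.load("pics/wrist1.npz"));x=fit(c,(.612,.247,.01))[0]
s=4;f=cv2.resize(c["frame"][30:240,170:330,::-1].copy(),(0,0),fx=s,fy=s,interpolation=cv2.INTER_CUBIC)
for k in (0,1):
    d=np.array([x[0],x[1],.048])+R.from_euler('z',x[2]).as_matrix()@[0,.116*k,0]
    for q,h in [(.03,.002),(.03,.03)]: cv2.polylines(f,[((proj(c,circ(d,x[2],q,h,A))-[170,30])*s).astype(int)],True,(0,255,255) if h>.01 else (0,0,255),1)
cv2.imwrite("pics/ov1.png",cv2.resize(f,(457,600)))
E
```

```text
top0 [0.6155 0.2483 0.0035] -154.5 R,L deg [-25.2  23.3]
top0 [0.6156 0.2483 0.0049] -154.6 R,L deg [-25.2  23.5]
wrist1 [0.6175 0.2483 0.0055] -142.6 R,L deg [-24.   25.4]
wrist1 [0.6175 0.2483 0.0057] -142.6 R,L deg [-24.   25.4]
side0 [0.6167 0.2513 0.0099] -106.5 R,L deg [-15.6  29.2]
side0 [0.6166 0.2513 0.0087] -106.5 R,L deg [-15.6  29.4]
toolz [ 1.41000550e-01 -4.04942357e-04 -9.90009435e-01]
```

View pics/ov1.png

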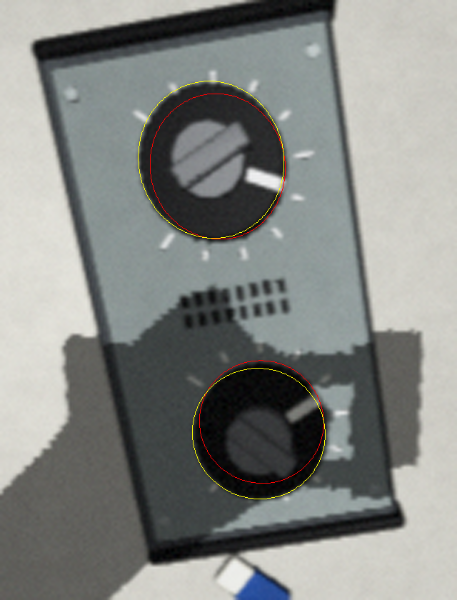

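The overlay circles fall on both rings in the wrist view. That gives a right dial axis at about (0.6165, 0.2483) and about 49° clockwise still to turn.

Request:
play_rows(steps=[[[0.0003, -0.0044, 0.035, 0, 0, 0, 0.087], [0.0003, -0.0044, 0.035, 0, 0, 0, 0.087], [0.0003, -0.0044, 0.035, 0, 0, 0, 0.087], [0.0003, -0.0044, 0.035, 0, 0, 0, 0.087], [0.0003, -0.0044, 0.035, 0, 0, 0, 0.087], [0, 0, 0, 0, 0, 0, 0.087], [0, 0, 0, 0, 0, 0, 0.087], [0, 0, 0, 0, 0, 0, 0.087]]])

```text
time_s: 6.2
tool_pos: [0.6085, 0.2491, 0.1191]
tool_rot: [171.8, -1.3, 81.5]
force: [-0.2, 0.2, 1.1]
grip_width: 0.0865
grasp_force: 0.0
```

```bash
cat > st.py <<'E'
from h import *
from cell import *
import sys
o=get_obs();M=R.from_euler('xyz',o["tool_rot"],degrees=True).as_matrix()
D=np.array([.6165,.2483,.0483]);n=frame(.005)[:,2]
h=float(sys.argv[1]);print("to go tool xyz",((D+n*h-o["tool_pos"])@M).round(4),"axis err rotvec",np.cross(M[:,2],-n)@M,o["tool_rot"],"q",o["qpos"].round(1),o["force"].round(1),o["grip_width"],o["grasp_force"])
E
python3 st.py .006
python3 - <<'E'
from h import *
from cell import *
for n in ["wrist","side"]:
    c=read_camera(n);np.savez(f"pics/{n}2.npz",**c);cv2.imwrite(f"pics/{n}2.png",c["frame"][:,:,::-1])
E
```

```text
to go tool xyz [-0.0012 -0.0021  0.0652] axis err rotvec [ 3.66317490e-03 -1.50076601e-03  1.35945024e-20] [171.8354516  -1.3264928  81.4854029] q [  5.4  22.2 -39.4  95.7  20.7  61.  -48.8] [-0.2  0.2  1.1] 0.08654508404884736 0.0
```

View pics/wrist2.png

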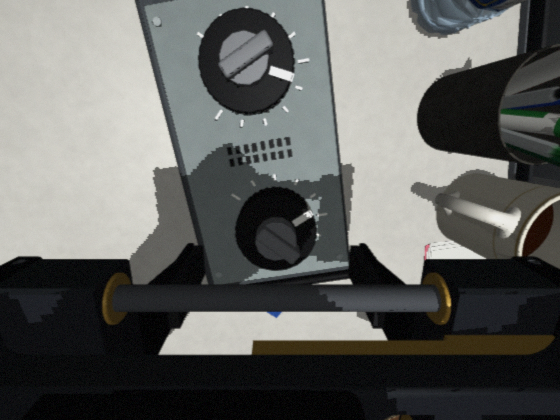

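The dial sits centred between the open fingers: ring at (275,228), fingertips near columns 185 and 370. I'll refit the pose from this nearer view before descending.

```bash
python3 - <<'E'
from h import *
c=dict(np.load("pics/wrist2.npz"))
x,f,a=fit(c,(.616,.248,.005)); print(x.round(4),round(f,1),"R,L deg",a.round(1))
t=dict(np.load("pics/top0.npz"));print(atz(t,260,75,.1),atz(t,207,75,.12))
E
```

```text
[ 0.6164  0.2479 -0.0063] -152.6 R,L deg [-24.8  24.2]
[0.82262431 0.20367171 0.1       ] [0.81397988 0.29735053 0.12      ]
```

Request:
play_rows(steps=[[[-0.0012, -0.002, 0.005, 0.0035, -0.0015, 0, 0.087], [0, 0, 0.01, 0, 0, 0, 0.087], [0, 0, 0.01, 0, 0, 0, 0.087], [0, 0, 0.01, 0, 0, 0, 0.087], [0, 0, 0.01, 0, 0, 0, 0.087], [0, 0, 0.01, 0, 0, 0, 0.087], [0, 0, 0.005, 0, 0, 0, 0.087], [0, 0, 0.003, 0, 0, 0, 0.087], [0, 0, 0, 0, 0, 0, 0.087], [0, 0, 0, 0, 0, 0, 0.087]]])

```text
time_s: 7.3
tool_pos: [0.6135, 0.2474, 0.0539]
tool_rot: [172.2, -1.1, 81.5]
force: [-1.2, 0.3, -0.3]
grip_width: 0.0867
grasp_force: 0.0
```

```bash
python3 st.py .006
```

```text
to go tool xyz [ 0.0012  0.002  -0.    ] axis err rotvec [-2.72572393e-03  1.85750406e-03  1.24784648e-20] [172.20151388  -1.1322665   81.48498829] q [  3.8  26.8 -37.4  97.9  24.3  55.5 -51.2] [-1.2  0.3 -0.3] 0.08669953703273599 0.0
```

Request:
play_rows(steps=[[[0.0006, 0.001, 0, 0, 0, 0, 0.087], [0, 0, 0, 0, 0, 0, 0.07], [0, 0, 0, 0, 0, 0, 0.062], [0, 0, 0, 0, 0, 0, 0.055], [0, 0, 0, 0, 0, 0, 0.05], [0, 0, 0, 0, 0, 0, 0.05], [0, 0, 0, 0, 0, 0, 0.05], [0, 0, 0, 0, 0, 0, 0.05], [0, 0, 0, 0, 0, 0, 0.05]]], force=12)

```text
time_s: 8.2
tool_pos: [0.617, 0.2472, 0.0543]
tool_rot: [172.0, -1.2, 81.4]
force: [7.2, 0.9, -3.9]
grip_width: 0.0596
grasp_force: 12.0
```

```bash
python3 st.py .006
```

```text
to go tool xyz [ 0.0009 -0.0015 -0.0002] axis err rotvec [1.08013356e-03 5.49243318e-04 1.09890448e-20] [171.98453287  -1.21481922  81.43583349] q [  3.8  26.9 -37.3  97.7  24.4  55.4 -51.2] [ 7.2  0.9 -3.9] 0.059591520722074416 11.980207739397883
```

Request:
play_rows(steps=[[[0, 0.0015, 0, 0, 0, 0, 0.05], [0, 0, 0, 0, 0, 0.07, 0.05], [0, 0, 0, 0, 0, 0.08, 0.05], [0, 0, 0, 0, 0, 0.08, 0.05], [0, 0, 0, 0, 0, 0.08, 0.05]]])

```text
time_s: 8.7
tool_pos: [0.6164, 0.2473, 0.0541]
tool_rot: [172.9, -3.5, 63.7]
force: [2.4, -0.2, 0.4]
grip_width: 0.0596
grasp_force: 12.0
```

```bash
python3 st.py .006
```

```text
to go tool xyz [ 0.0005 -0.0011 -0.0002] axis err rotvec [-1.60940349e-03  2.41555248e-03  7.77651068e-22] [172.90072818  -3.48754598  63.65876417] q [  1.2  26.2 -34.   97.6  22.3  55.1 -67.7] [ 2.4 -0.2  0.4] 0.05959738890643185 11.97990009561181
```

Request:
play_rows(steps=[[[0, 0, 0, 0, 0, 0.08, 0.05], [0, 0, 0, 0, 0, 0.08, 0.05], [0, 0, 0, 0, 0, 0.08, 0.05], [0, 0, 0, 0, 0, 0.08, 0.05], [0, 0, 0, 0, 0, 0.08, 0.05], [0, 0, 0, 0, 0, 0.08, 0.05], [0, 0, 0, 0, 0, 0.065, 0.05], [0, 0, 0, 0, 0, 0, 0.05], [0, 0, 0, 0, 0, 0, 0.05]]])

```text
time_s: 9.6
tool_pos: [0.6156, 0.2481, 0.054]
tool_rot: [175.8, -6.6, 32.8]
force: [-0.1, 2.0, 1.2]
grip_width: 0.0594
grasp_force: 12.0
```

```bash
python3 st.py .006; python3 - <<'E'
from h import *
from cell import *
c=read_camera("wrist");np.savez("pics/wrist3.npz",**c);cv2.imwrite("pics/wrist3.png",c["frame"][:,:,::-1])
x,f,a=fit(c,(.6165,.248,0));print(x.round(4),f,a.round(1))
E
```

```text
to go tool xyz [ 0.0002 -0.0001 -0.0002] axis err rotvec [-1.20659879e-03  3.53166014e-03 -7.84614425e-21] [175.75640194  -6.60086422  32.7657982 ] q [ -3.2  25.  -28.4  97.8  19.   54.3 -96.4] [-0.1  2.   1.2] 0.05937976182751222 11.98111541569233
[0.6166 0.2484 0.0136] -119.70377349853516 [25.9 23.7]
```

View pics/wrist3.png

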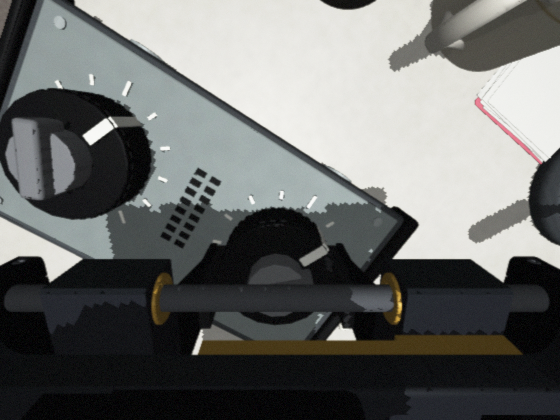

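The line on the right ring at (313,254) is now at about 25.9°, against 23.7° to 24.2° for the left ring. I'll release and rise straight along the axis.

Request:
play_rows(steps=[[[0, 0, 0, 0, 0, 0, 0.065], [0, 0, 0, 0, 0, 0, 0.08], [0, 0, 0, 0, 0, 0, 0.087], [0, 0, 0, 0, 0, 0, 0.087], [0, 0, 0, 0, 0, 0, 0.087], [0, 0, -0.01, 0, 0, 0, 0.087], [0, 0, -0.02, 0, 0, 0, 0.087], [0, 0, -0.025, 0, 0, 0, 0.087], [0, 0, -0.04, 0, 0, 0, 0.087], [0, 0, -0.04, 0, 0, 0, 0.087], [0, 0, -0.04, 0, 0, 0, 0.087], [0, 0, 0, 0, 0, 0, 0.087]]])

```text
time_s: 10.85
tool_pos: [0.5943, 0.25, 0.2356]
tool_rot: [175.6, -7.3, 32.7]
force: [0.3, 0.7, 0.0]
grip_width: 0.0872
grasp_force: 0.0
```

```bash
python3 st.py .006; python3 - <<'E'
from h import *
from cell import *
for n in ["wrist","top"]:
    c=read_camera(n);np.savez(f"pics/{n}4.npz",**c);cv2.imwrite(f"pics/{n}4.png",c["frame"][:,:,::-1])
    x,f,a=fit(c,(.6165,.248,0));print(n,x.round(4),f,a.round(1))
E
```

```text
to go tool xyz [-0.0061 -0.001   0.1826] axis err rotvec [ 1.97344289e-03 -8.32091775e-03  3.44074362e-20] [175.57689571  -7.28368346  32.74196631] q [ -0.7  13.8 -31.4  89.8  11.9  71.3 -91.6] [0.3 0.7 0. ] 0.08723187705030463 0.0
wrist [0.617  0.2482 0.0079] -154.3868408203125 [24.8 25.5]
top [ 0.6223  0.2471 -0.0787] -6.36932373046875 [ -43.7 -116.1]
```

View pics/wrist4.png

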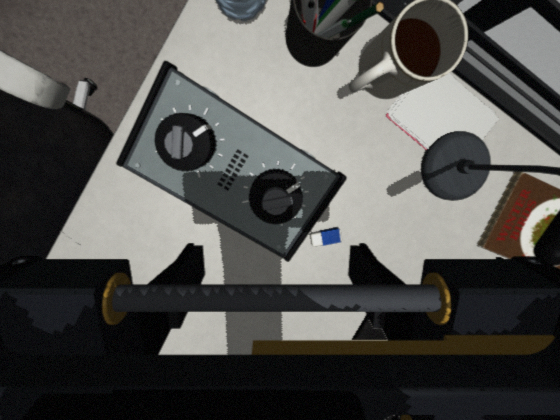

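The rings now read 24.8° (right, at (277,194)) and 25.5° (left, at (185,140)). The bar knobs and eraser look undisturbed, and the gripper is clear of everything.

```bash
python3 -c "
from cell import sign_off
print(sign_off())"
```

```text
the job is handed in; nothing more can be done
None
```

I turned the right ring about 49° clockwise; in the last wrist view its line reads 24.8° against the left ring's 25.5°, with the bar knobs, left ring and eraser apparently undisturbed, and the job is handed in (no verdict was returned).

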